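# Vibration check on an ultrasonic bath with a hand-held pickup pen

### The job

Switch the ultrasonic bath on by pushing its toggle lever fully over, away from the bath's front. Then take the vibration pen out of its stand, set its sprung tip inside the ring drawn on the sloping lid (not the cross or the square) with the pen square to the lid, and press gently until the tip is about half way in. Finish while still holding the pen there in the gripper, and leave everything else where it stands.

Things in the scene. Friction and masses are not known exactly. Their poses are not given: they have to be found in the camera images.
- bath: Fixed ultrasonic bath: steel tank 190 (x) x 220 mm (y), front wall 65, back 134 mm high, under a lid sloping up to the back at 20 deg. A grey control pod, 190 x 80 mm, 40 high, centred 150 mm to -y of the origin, carries the toggle. Origin: centre of the tank's underside, on the table; x from front to back, z up; yawed up to 0.25 rad.
- lid: Flat steel lid, 208 x 226 mm, fixed. Origin: centre of its outer face, 100 mm above the table; z = outward normal (20 deg from vertical, leaning to the bath's front), x up the slope, y along the bath's width. Bar handle 100 mm long, 26 high at x = 82 mm. Three black ink marks 20 to 26 mm wide in a row at x = -21 mm, about 60 mm apart, in any order: ring, cross, square.
- ring_spot (a point): Centre of the ring mark (a circle of 23 mm outer diameter), on the lid's outer face, about 92 mm above the table. Its own axes are not tilted: use the lid's z for the normal.
- toggle (a joint): Toggle lever on the control pod, in rad: 0 = off (leaning 0.5 rad to the bath's front, -x of the bath), 1.0 = fully on (leaning 0.5 rad to the back); it starts between 0 and 0.12. It turns about the bath's y axis, at 62 mm above the table, and stays where it is left; about 1.5 N at the knob moves it.
- toggle_tip (a point): Centre of the toggle's black ball knob, 26 mm diameter, 50 mm from the lever's hinge; 106 mm above the table at both ends of its swing, 112 mm in the middle; it travels 48 mm along the bath's x. The hinge is at x = -30, y = -150 mm of the bath, in a housing 70 x 50 mm whose top is 65 mm above the table.
- stand: Fixed pen stand: a grey rectangular socket 44 x 36 mm, 68 mm high, on a steel foot 90 x 80 x 5 mm. Origin: centre of the foot's underside. The socket is 32 x 24 mm inside (long side along x) and 24 mm deep; the pen must be drawn straight up by more than 60 mm to clear it.
- pen: Grey vibration pen, loose, 130 to 190 g: body 30 (x) x 22 (y) x 105 mm (z), upright in the stand, tip down. Origin: centre of the body's underside, 44 mm above the table at the start; z along the pen away from the tip. Below it a nose, 16 mm diameter, 12 long, then the sprung tip. Grip across the 22 mm (its y) near z = 66 mm. Yaw as the stand, up to 0.6 rad.
- pen_tip (a point): End of the pen's rounded sprung steel tip (8 mm diameter); 34 mm below the pen's origin along its axis when not pressed, up to 10 mm less when pressed in.
- plunger (a joint): How far the sprung tip is pushed in, in m: 0 = fully out, 0.010 = fully in. The spring needs 1 N to start and 5 N to push fully in (400 N/m); half way is 3 N.
Not all that is in view belongs to the job. Leave any red look-alike of the stand alone.

How it is judged:
By the outcome, as a careful person would: the job done as asked, in the order asked, and still so for the second after the job is handed in, while the arm keeps its last pose, push and grip.
It also fails if it takes over 48 s, if anything falls off the work surface, if the arm or the gripper's body presses on something with over 40 N, if the wrist force passes 120 N, or if a joint passes its speed limit or range.

### The arm

A 6-joint arm with a two-finger parallel gripper is mounted at the origin on the work surface. World frame = base frame: x ahead of the robot, y to its left, z up, the work surface at z = 0. Lengths are in m, angles in rad, forces in N, time in s.
With the tool pointing down it reaches from about 0.25 to 0.725 m from the base axis. Payload 4 kg.
Tool frame: the origin (TCP) lies at the very end of the fingers, on their centre line; the grasp point (between the pads) lies 19 mm behind it; z points along the fingers, y is the direction in which the jaws open and shut (so a half turn about z gives the same grasp; the last joint's range is limited). The gripper opens to 85 mm and grips with 20 to 120 N. Pads are 22 mm wide; open, the fingers measure 114 mm over their backs; the gripper's body (76 mm by 85 mm) begins 54 mm behind the grasp point. The pads swing forward as they close: fully open they stand 13 mm farther back than shut.
Start: joints at [-1.112, 0.241, 0.005, 1.335, 0, 1.571], TCP at [0.221, -0.448, 0.231] pointing down, gripper open.
Joint ranges: [-2.72, 2.72], [-1.05, 1.87], [-1.09, 1.28], [-1.99, 2.15], [-1.42, 1.44], [-3.14, 3.14]. Speed limits (rad/s): [2.79, 2.79, 3.14, 3.14, 3.14, 3.14].

### API

Orientations are given as a unit quaternion [x, y, z, w].
In Python, from plant import r gives the robot as it stands. Calls block until the motion is done:
- r.move_ptp(position, orientation): joint-space move of the TCP to a pose.
- r.move_straight(position, attitude=None, speed=0.15, until_force=None): straight line of the TCP; attitude=None keeps the orientation; speed is the mean speed in m/s. With until_force (N) it stops when the force on the tool has changed by that much, and returns True; else False.
- r.move_j(angles): joint-space move.
- r.command_gripper(opening): opening from 0.0 (shut) to 1.0 (fully open); the grip force is fixed at half the most; returns when the fingers have stopped.
- r.pause(seconds).
- r.solve_ik(position, orientation): joint angles nearest the present ones, or None.
- r.sense(): the state.
- r.snapshot(name): name is "scene" or "top"; returns the picture (400x640x3 uint8, red, green, blue); there is no depth.
- r.camera_params(name): a dict with "vertical_fov" (degrees; the focal length in pixels is half the picture's height over the tangent of half this angle, whatever the lens; pixels are square), "cx", "cy" (the principal point, pixels), "eye" and "orientation" of the camera in the world. Camera axes: x right, y up, looking along -z (the intrinsics and any distortion apply to the point x, -y, -z); pixel columns grow to the right and rows downward; lengths in m; the calibration is good to about 2 mm. A picture is of the moment at which its call begins. camera_params takes no time and is no camera call.
A pose or a line that the arm cannot do raises r.Unreachable and nothing moves.
- r.close_job(): hands the job in, once; it reports no verdict.
The state is a dict: "time": time; "joint_positions": joint angles; "joint_vel": joint speeds; "effort": joint torques, N m; "ee_pos": TCP position; "ee_rot": TCP orientation; "wrist_force": force on the tool from outside, world axes, zero at the start; "wrist_torque": the same for the moment, N m; "finger_gap": opening from 0.0 (shut) to 1.0 (fully open).
Only numpy, scipy, OpenCV 4.12 (cv2) and the standard library are available. Lean on these libraries where they do the work, as an engineer would, in place of code of your own. Each camera call takes 0.05 s, during which the arm holds its last target. There are 200 camera calls.

## Working session

There is one attempt and no reset: what is moved stays moved. The work goes in short steps, each a Python script; the robot and the scene stay as the last script left them, time stands still between calls to the robot, and variables do not carry over. Pictures are saved under pics/ and viewed, about 8 in all and at most 12, crops included, and the job is handed in when it is done.

```bash
ls; mkdir -p pics
python3 - <<'E'
from plant import r
import cv2
for n in("scene","top"):
    im=r.snapshot(n); cv2.imwrite(f"pics/{n}0.png",im[:,:,::-1]); print(n,r.camera_params(n))
s=r.sense();print(s)
E
```

```text
pics
scene {'vertical_fov': 56.48852651491884, 'cx': 328.63568506160897, 'cy': 201.42745469673426, 'eye': array([ 0.94580853, -0.63391485,  0.77466209]), 'orientation': array([0.37214565, 0.13946732, 0.3307713 , 0.85594791])}
top {'vertical_fov': 43.314399945573534, 'cx': 318.64711473016865, 'cy': 203.67279273044838, 'eye': array([ 0.29093568, -0.08001016,  1.16006329]), 'orientation': array([-0.07448886,  0.06057904,  0.71355925, -0.69398472])}
{'time': 0.1, 'joint_positions': array([-1.11203017e+00,  2.41334076e-01,  3.85321077e-03,  1.33519268e+00,
        1.35322823e-05,  1.57077019e+00]), 'joint_vel': array([-0.00096771, -0.00075762,  0.00368822,  0.00025011, -0.00176201,
        0.00195494]), 'effort': array([-1.75088599e-04, -3.73139012e+01,  2.53009844e+01,  1.08863041e-02,
        8.50664350e-06, -1.79834132e-05]), 'ee_pos': array([ 0.22117433, -0.4477909 ,  0.23050156]), 'ee_rot': array([ 9.73803455e-01,  2.27389424e-01, -2.06817119e-04, -9.15565383e-04]), 'wrist_force': array([0.31525843, 0.09861276, 0.25229153]), 'wrist_torque': array([-0.00439404,  0.04378896,  0.00677298]), 'finger_gap': 0.9992934191221533}
```

View pics/scene0.png

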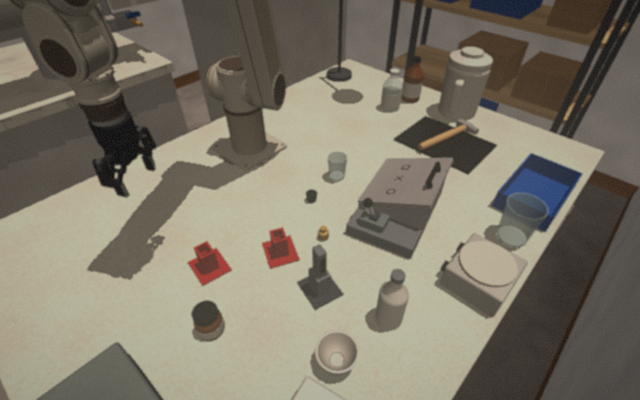

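View pics/top0.png

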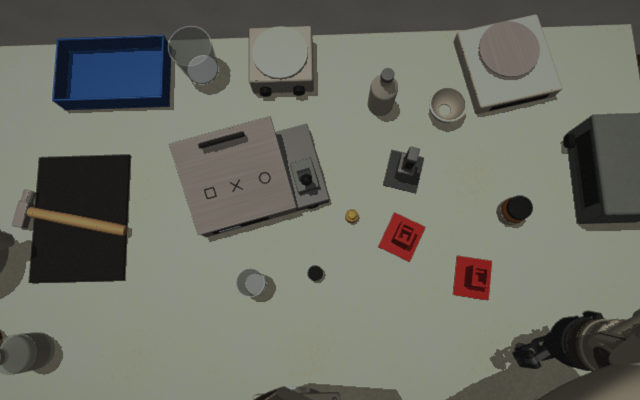

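The top view shows the bath (marks at about square (210,192), cross (237,185), ring (265,178)), the toggle near (305,179) and the grey stand with the pen at (405,170). Two red look-alike stands, at (402,237) and (473,278), are empty; only the grey one holds the pen. I'll confirm this in enlarged crops.

```bash
cat > h.py <<'E'
import numpy as np, cv2
from scipy.spatial.transform import Rotation as R
from plant import r
def cam(n):
    c=r.camera_params(n); return 200/np.tan(np.radians(c["vertical_fov"]/2)),c["cx"],c["cy"],np.array(c["eye"]),R.from_quat(c["orientation"])
def ray(n,u,v):
    f,cx,cy,e,q=cam(n); return e,q.apply([(u-cx)/f,-(v-cy)/f,-1])
def onz(n,u,v,z):
    e,d=ray(n,u,v); return e+d*(z-e[2])/d[2]
def proj(n,p):
    f,cx,cy,e,q=cam(n); a=q.inv().apply(np.asarray(p)-e); return np.array([cx-f*a[0]/a[2],cy+f*a[1]/a[2]])
def tri(a,b):  # a=(name,u,v)
    (e,d),(g,h)=ray(*a),ray(*b); d=d/np.linalg.norm(d);h=h/np.linalg.norm(h)
    s=np.linalg.lstsq(np.c_[d,-h],g-e,rcond=None)[0]; p,q=e+d*s[0],g+h*s[1]; return (p+q)/2,np.linalg.norm(p-q)
E
python3 - <<'E'
from h import *
t=cv2.imread("pics/top0.png");s=cv2.imread("pics/scene0.png")
a=cv2.resize(t[110:240,165:335],None,fx=4,fy=4,interpolation=cv2.INTER_CUBIC); cv2.imwrite("pics/c1.png",a)
a=cv2.resize(t[135:205,375:435],None,fx=6,fy=6,interpolation=cv2.INTER_CUBIC)
b=cv2.resize(s[235:315,290:350],None,fx=6,fy=6,interpolation=cv2.INTER_CUBIC)
a=cv2.copyMakeBorder(a,0,60,0,0,cv2.BORDER_CONSTANT);cv2.imwrite("pics/c2.png",np.hstack([a,b]))
a=cv2.resize(s[150:255,340:460],None,fx=5.5,fy=5.5,interpolation=cv2.INTER_CUBIC);cv2.imwrite("pics/c3.png",a)
# marks
g=cv2.cvtColor(t,cv2.COLOR_BGR2GRAY)
for n,(u,v) in dict(square=(210,192),cross=(237,185),ring=(265,178)).items():
    w=g[v-11:v+12,u-11:u+12].astype(float);m=np.clip(np.median(w)-20-w,0,None);Y,X=np.mgrid[v-11:v+12,u-11:u+12]
    c=(m*X).sum()/m.sum(),(m*Y).sum()/m.sum();print(n,np.round(c,2),onz("top",*c,.0925))
E
```

```text
square [209.89 192.54] [0.52981232 0.17475339 0.0925    ]
cross [235.77 185.24] [0.54440319 0.11824081 0.0925    ]
ring [264.34 177.19] [0.5605367  0.05563001 0.0925    ]
```

View pics/c1.png

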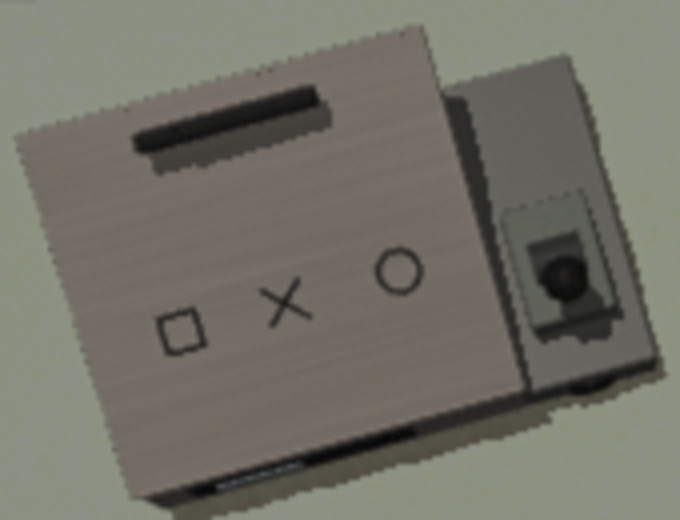

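View pics/c2.png

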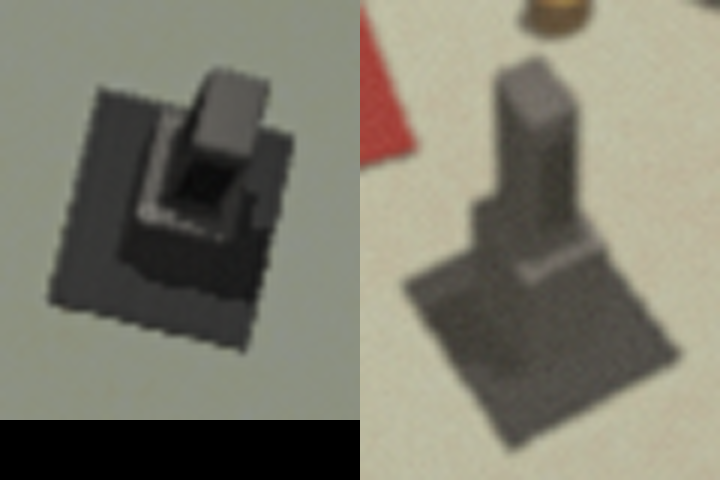

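View pics/c3.png

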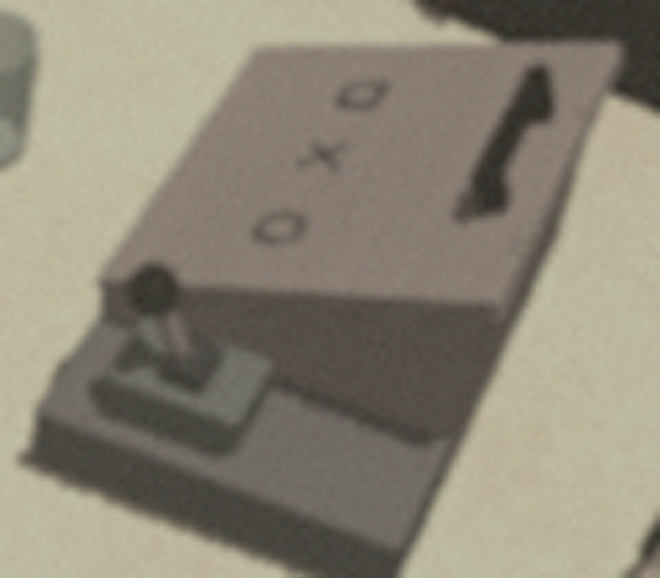

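The crops confirm the marks: ring in the top view at (264.4,177.3), the one nearest the toggle, and (390,191) in the scene view. The knob is at (305.4,179.1) in top and (367,202) in scene. The pen's top face is centred at (413,153) in top and (319,249) in scene, inside the grey socket.

Run:
```python
from h import *
np.set_printoptions(precision=4,suppress=True)
T=lambda x,y,o,k:((x+.5)/k-.5+o[0],(y+.5)/k-.5+o[1])
c1=lambda x,y:("top",*T(x,y,(165,110),4)); c2=lambda x,y:("top",*T(x,y,(375,135),6))
s2=lambda x,y:("scene",*T(x-360,y,(290,235),6)); s3=lambda x,y:("scene",*T(x,y,(340,150),5.5))
for n,a,b in[("ring",c1(399,271),s3(279,227)),("cross",c1(286,302),s3(322,155)),("square",c1(181,332),s3(362,96)),("knob",c1(563,278),s3(152,288)),("pentop",c2(232,112),s2(538,88)),
 ("lidFR",c1(523,391),s3(103,286)),("lidBR",c1(422,27),s3(505,304)),("lidBL",c1(17,134),s3(620,44)),("lidFL",c1(135,496),s3(255,48))]: print(n,*tri(a,b))
knob=onz(*c1(563,278),.106);print("knob z.106",knob)
for cv,pts,z in(("top",[c2(98,88),c2(294,133),c2(245,352),c2(50,303)],.005),("scene",[s2(x,y) for x,y in((472,250),(680,353),(512,449),(404,285))],.005),("pentop",[c2(217,68),c2(271,82),c2(249,155),c2(192,143)],.149),("pts",[s2(540,57),s2(580,100),s2(540,124),s2(497,77)],.149)):
    P=np.array([onz(*p,z) for p in pts]);print(cv,P[:,:2].round(4).tolist(),"ctr",P.mean(0)); E=np.roll(P,-1,0)-P;print(np.linalg.norm(E,axis=1),np.arctan2(E[:,1],E[:,0]))
```

```text
ring [0.5599 0.0555 0.0934] 6.518543634905596e-05
cross [0.5441 0.117  0.0941] 0.0004778506499781778
square [0.53   0.1751 0.0921] 0.0007453440016807909
knob [ 0.5491 -0.0352  0.1075] 0.0014519609954004528
pentop [ 0.5881 -0.2615  0.1486] 0.000712901605271488
lidFR [ 0.4989 -0.008   0.0577] 0.0025770120527701637
lidBR [0.6872 0.0391 0.1328] 0.005553472363722812
lidBL [0.6312 0.2545 0.1345] 0.00011744505851776545
lidFL [0.4434 0.2046 0.065 ] 0.002066648107911342
knob z.106 [ 0.5501 -0.0346  0.106 ]
top [[0.6416, -0.2353], [0.6207, -0.3114], [0.533, -0.2867], [0.5549, -0.212]] ctr [ 0.5875 -0.2614  0.005 ]
[0.0789 0.0911 0.0778 0.0898] [-1.8396  2.8667  1.2858 -0.2627]
scene [[0.5451, -0.2572], [0.641, -0.2367], [0.6209, -0.3127], [0.5367, -0.2882]] ctr [ 0.5859 -0.2737  0.005 ]
[0.098  0.0786 0.0878 0.0322] [ 0.2108 -1.8283  2.8588  1.3043]
pentop [[0.6038, -0.2575], [0.5981, -0.2758], [0.5722, -0.2666], [0.5771, -0.2473]] ctr [ 0.5878 -0.2618  0.149 ]
[0.0192 0.0275 0.0199 0.0286] [-1.8701  2.7999  1.3219 -0.3661]
pts [[0.5791, -0.2503], [0.6034, -0.2553], [0.6003, -0.2729], [0.5741, -0.2677]] ctr [ 0.5892 -0.2616  0.149 ]
[0.0248 0.0179 0.0267 0.0181] [-0.2026 -1.7471  2.9442  1.2885]
```

All the checks agree. Knob and ring heights are 0.1075 and 0.093, the pen top is 0.1486, and the foot measures 90x79. Bath yaw is about 0.252, and the knob in the bath frame is (-54,-149). Toggle first.

```bash
cat >> h.py <<'E'
np.set_printoptions(precision=4,suppress=True)
YB=0.252; BX=np.array([np.cos(YB),np.sin(YB),0]); BY=np.array([-np.sin(YB),np.cos(YB),0])
RING=np.array([.5602,.0556,.0928]); KNOB=np.array([.5496,-.0349,.106])
def quat(y,z):  # tool y (jaws), tool z (approach)
    y=np.array(y,float);z=np.array(z,float);z/=np.linalg.norm(z);y-=z*(y@z);y/=np.linalg.norm(y)
    return R.from_matrix(np.c_[np.cross(y,z),y,z]).as_quat()
def best(p,y,z): # of the two half turns, the one with last joint nearer the middle
    o=[(abs(j[5]),tuple(q)) for q in (quat(y,z),quat(-np.array(y),z)) if (j:=r.solve_ik(p,q)) is not None]
    return np.array(min(o)[1])
def st():
    s=r.sense();print("t %.2f"%s["time"],s["ee_pos"],"F",s["wrist_force"],"gap %.3f"%s["finger_gap"]);return s
E
python3 - <<'E'
from h import *
D=[0,0,-1]
a=KNOB-.075*BX; a[2]=.098
q=best(a,BX,D); print(r.solve_ik(a,q))
r.command_gripper(0.0)
r.move_ptp(a+[0,0,.12],q); r.move_straight(a,speed=.12); st()
e=KNOB+.030*BX; e[2]=.098
print("hit",r.move_straight(e,speed=.04,until_force=7)); s=st()
print("TCP rel knob start along bx",(s["ee_pos"]-KNOB)@BX)
cv2.imwrite("pics/t1.png",r.snapshot("top")[:,:,::-1])
E
```

```text
[-0.1119  0.3057 -0.2756  0.9895  0.      1.2069]
t 3.73 [ 0.4776 -0.0538  0.0987] F [-0.3645 -0.0876  0.1684] gap 0.003
hit True
t 5.12 [ 0.5255 -0.0411  0.0976] F [ 0.116  -0.0139 -0.0255] gap -0.001
TCP rel knob start along bx -0.024907421995032476
```

The stop came at first contact with the knob, because the bump triggered it. I'll continue slowly.

Run:
```python
from h import *
e=KNOB+.034*BX; e[2]=.098
for i in range(6):
    h=r.move_straight(e,speed=.03,until_force=8); s=st(); d=(s["ee_pos"]-KNOB)@BX; print(h,d)
    if not h or d>.016: break
r.pause(.2);st()
cv2.imwrite("pics/s1.png",r.snapshot("scene")[:,:,::-1])
```

```text
t 6.62 [ 0.5692 -0.0295  0.0965] F [ 0.2371 -0.1264  0.7139] gap -0.001
True 0.02035097807396796
t 6.83 [ 0.5688 -0.0295  0.0958] F [-0.0928 -0.3291  0.8174] gap -0.001
```

Run:
```python
from h import *
e=KNOB+.034*BX; e[2]=.098
h=r.move_straight(e,speed=.02,until_force=14); s=st(); print(h,(s["ee_pos"]-KNOB)@BX)
b=s["ee_pos"]-.04*BX; r.move_straight(b,speed=.15); r.move_straight(b+[0,0,.12],speed=.25); st()
t=r.snapshot("top");c=r.snapshot("scene")
a=cv2.resize(t[150:215,275:345],None,fx=5,fy=5,interpolation=cv2.INTER_CUBIC);b=cv2.resize(c[175:240,340:410],None,fx=5,fy=5,interpolation=cv2.INTER_CUBIC)
cv2.imwrite("pics/s2.png",np.hstack([a,b])[:,:,::-1])
for k in(-.024,.024):
    p=KNOB+(.024+k)*BX;print(proj("top",p),proj("scene",p))
```

```text
t 7.32 [ 0.5687 -0.0292  0.0951] F [-1.1067 -0.55    2.048 ] gap -0.005
True 0.019941744273862798
t 8.37 [ 0.5306 -0.039   0.2148] F [-0.0792 -0.0157 -0.5964] gap -0.004
[305.5051 179.3336] [367.6623 202.357 ]
[299.5557 158.689 ] [384.8067 208.3694]
```

View pics/s2.png

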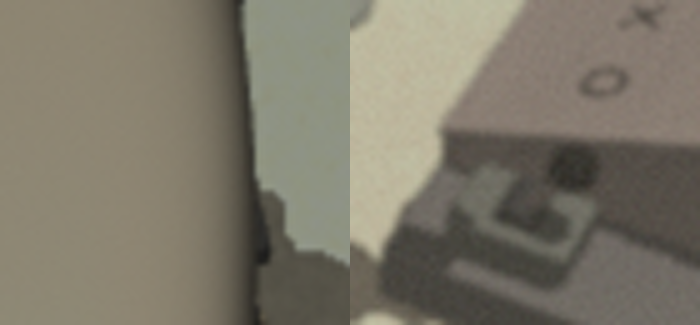

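The knob is now at scene (384.5,207.9), against (384.8,208.4) predicted for fully on, and both pushes ended on a hard stop. Now the pen.

Run:
```python
from h import *
yw=-.272; PY=np.array([-np.sin(yw),np.cos(yw),0])
P=np.array([.5882,-.2615,.091]); q=best(P,PY,[0,0,-1])
n=np.cos(np.radians(20))*np.array([0,0,1])-np.sin(np.radians(20))*BX
for nm,y in(("BY",BY),("BX",BX)):
    for sg in(1,-1): print(nm,sg,r.solve_ik(RING+n*.10,quat(sg*y,-n)),r.solve_ik(RING+n*.075,quat(sg*y,-n)))
r.move_ptp(P+[0,0,.11],q); r.command_gripper(.65); print(r.sense()["joint_positions"])
r.move_straight(P,speed=.12); st()
r.command_gripper(0); s=st()
np.save("base.npy",s["wrist_force"])
r.move_straight(s["ee_pos"]+[0,0,.02],speed=.05); st()
r.move_straight(s["ee_pos"]+[0,0,.12],speed=.12); st()
c=r.snapshot("scene");t=r.snapshot("top")
cv2.imwrite("pics/s3f.png",c[:,:,::-1])
p=proj("scene",s["ee_pos"]+[0,0,.08]).astype(int);print(p)
cv2.imwrite("pics/s3.png",cv2.resize(c[p[1]-60:p[1]+60,p[0]-60:p[0]+60],None,fx=5,fy=5,interpolation=cv2.INTER_CUBIC)[:,:,::-1])
```

```text
BY 1 [ 0.0496  0.0771 -0.3786  0.7726  0.0688 -0.1905] [ 0.0536  0.1163 -0.4012  0.7105  0.0675 -0.1867]
BY -1 [ 0.0496  0.0771 -0.3786  0.7726  0.0688  2.9511] [ 0.0536  0.1163 -0.4012  0.7105  0.0675  2.9549]
BX 1 [ 0.0496  0.0771 -0.3786  0.7726  0.0688  1.3803] [ 0.0536  0.1163 -0.4012  0.7105  0.0675  1.3841]
BX -1 [ 0.0496  0.0771 -0.3786  0.7726  0.0688 -1.7613] [ 0.0536  0.1163 -0.4012  0.7105  0.0675 -1.7575]
[-0.4182  0.5461  0.3815  1.4061  0.     -0.1463]
t 11.36 [ 0.5889 -0.2618  0.092 ] F [ 0.0406 -0.0281  0.1399] gap 0.651
t 11.75 [ 0.5887 -0.2617  0.0919] F [ 0.1237 -0.4973  2.5433] gap 0.252
t 12.32 [ 0.5886 -0.2617  0.1121] F [ 0.309   0.47   -1.2458] gap 0.256
t 13.30 [ 0.5881 -0.2615  0.2109] F [ 0.7538  0.9362 -1.7828] gap 0.248
[319 242]
```

View pics/s3.png

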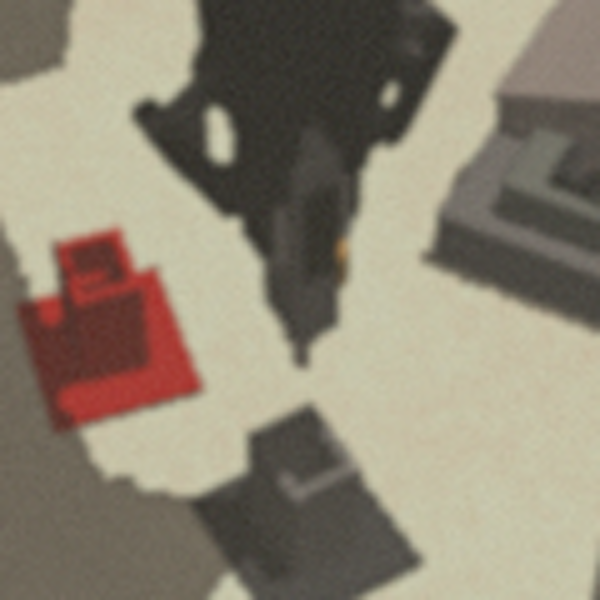

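The pen is gripped and clear of the socket, tip at about scene (319,254). I'll check that against prediction, then move above the ring.

Run:
```python
from h import *
s=st(); A=R.from_quat(s["ee_rot"]); print("pred tip px",proj("scene",s["ee_pos"]+A.apply([0,0,.082])))
n=np.cos(np.radians(20))*np.array([0,0,1])-np.sin(np.radians(20))*BX
q=quat(BY,-n)
r.move_straight(s["ee_pos"]+[0,0,.07],speed=.2)
r.move_ptp(RING+n*(.082+.06),q); r.move_straight(RING+n*(.082+.012),speed=.08); r.pause(.3); s=st()
A=R.from_quat(s["ee_rot"]);print("axis",A.apply([0,0,-1]),n)
tip=s["ee_pos"]+A.apply([0,0,.082]);print("tip",tip,"off normal plane",(tip-RING)@n)
for nm in("scene","top"):
    c=r.snapshot(nm);cv2.imwrite(f"pics/{nm}4.png",c[:,:,::-1]);p=proj(nm,RING);print(nm,p,"tip",proj(nm,tip))
    p=p.astype(int);w=cv2.resize(c[p[1]-50:p[1]+30,p[0]-40:p[0]+40],None,fx=5,fy=5,interpolation=cv2.INTER_CUBIC)[:,:,::-1]
    W=w if nm=="scene" else np.hstack([W,w]); print("crop origin",p-[40,50])
cv2.imwrite("pics/c4.png",W)
```

```text
t 13.40 [ 0.588  -0.2614  0.2105] F [ 0.3145  0.4331 -2.383 ] gap 0.249
pred tip px [319.1313 255.0247]
t 16.16 [0.5293 0.0476 0.1817] F [-0.1732  0.5924 -1.1562] gap 0.251
axis [-0.3322 -0.0853  0.9393] [-0.3312 -0.0853  0.9397]
tip [0.5565 0.0546 0.1047] off normal plane 0.012491599885424262
scene [390.3936 191.0576] tip [389.6055 187.3943]
crop origin [350 141]
top [264.3403 177.3048] tip [264.1145 177.6067]
crop origin [224 127]
```

View pics/c4.png

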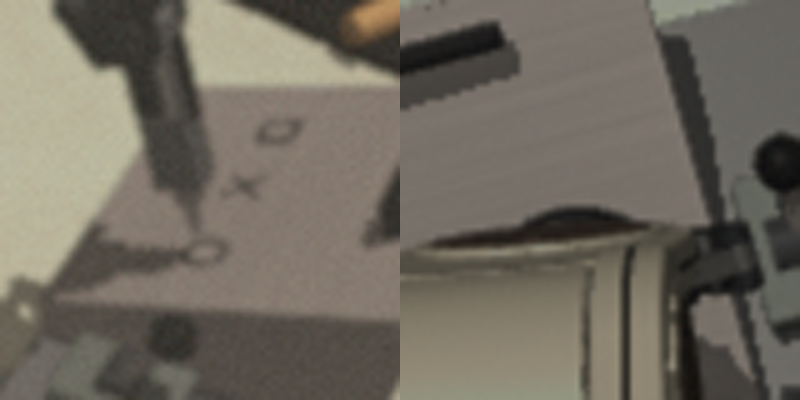

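The toggle knob still leans back, and the pen tip at scene (389.0,187.2) matches the prediction (389.6,187.4), just over the ring. Now I'll press in small steps while averaging the force.

```bash
cat >> h.py <<'E'
N=np.cos(np.radians(20))*np.array([0,0,1])-np.sin(np.radians(20))*BX; Q=quat(BY,-N)
def fav(k=12):
    F=[];P=[]
    for _ in range(k): r.pause(.025); s=r.sense(); F.append(s["wrist_force"]);P.append(s["ee_pos"])
    return np.mean(F,0),np.mean(P,0),np.std(F,0)
E
python3 - <<'E'
from h import *
f0,p0,sd=fav(20); np.save("f0.npy",f0); print(f0,sd)
for d in [.006,.003]+[.001*k for k in(1,0,-1,-2,-3,-4,-5,-6)]:
    r.move_straight(RING+N*(.082+d),Q,speed=.03); f,p,_=fav()
    fn=(f-f0)@N; h=(p-RING)@N-.082; print("cmd %.1f  actual %.2f mm  Fn %.2f  lat %s  t %.2f"%(d*1e3,h*1e3,fn,(f-f0)-fn*N,r.sense()["time"]))
    if fn>2.6: break
E
```

```text
[-0.1457 -0.0805 -1.3473] [0.5436 0.4286 0.5337]
cmd 6.0  actual 5.96 mm  Fn 0.27  lat [-0.022   0.1359  0.0046]  t 17.41
cmd 3.0  actual 2.96 mm  Fn -0.13  lat [ 0.0706 -0.0558  0.0198]  t 17.96
cmd 1.0  actual 0.97 mm  Fn 0.05  lat [ 0.2042 -0.033   0.069 ]  t 18.51
cmd 0.0  actual -0.01 mm  Fn 0.02  lat [ 0.2354 -0.1161  0.0724]  t 19.06
cmd -1.0  actual -0.88 mm  Fn 0.84  lat [0.2339 0.2123 0.1017]  t 19.61
cmd -2.0  actual -1.95 mm  Fn 1.73  lat [0.3311 0.016  0.1181]  t 20.16
cmd -3.0  actual -2.95 mm  Fn 2.03  lat [0.6195 0.1173 0.229 ]  t 20.71
cmd -4.0  actual -3.95 mm  Fn 2.30  lat [0.9012 0.0811 0.325 ]  t 21.26
cmd -5.0  actual -4.96 mm  Fn 2.70  lat [0.9274 0.157  0.3411]  t 21.81
```

Run:
```python
from h import *
f0=np.load("f0.npy")
r.move_straight(RING+N*(.082-.0058),Q,speed=.03); r.pause(.3); f,p,_=fav(24)
fn=(f-f0)@N; e=p-RING-N*(.082-.0058); print("Fn",fn,"lat",(f-f0)-fn*N,"pos err mm",e*1e3)
s=st();print("axis err deg",np.degrees(np.arccos(-R.from_quat(s["ee_rot"]).apply([0,0,1])@N)),"torque",s["wrist_torque"])
c=r.snapshot("scene");cv2.imwrite("pics/scene5.png",c[:,:,::-1])
cv2.imwrite("pics/c5.png",cv2.resize(c[110:220,335:435],None,fx=5.4,fy=5.4,interpolation=cv2.INTER_CUBIC)[:,:,::-1])
for h in(0,.012+.017,.029,.044,.06): 
    u=proj("scene",RING+N*h); print(h,u,"crop",(u-[335,110]+.5)*5.4-.5)
for d in(-.008,.008):
    for h in(.035,.06): print("body-ish edge",d,h,(proj("scene",RING+N*h+d*BY)-[335,110]+.5)*5.4-.5)
```

```text
Fn 2.925887893412649 lat [ 1.0488 -0.1487  0.3562] pos err mm [ 0.0535 -0.0035  0.0456]
t 22.96 [0.535  0.0491 0.1644] F [ 0.0083 -1.4302  1.7313] gap 0.251
axis err deg 0.007339338662048003 torque [-0.152   0.1363 -0.0256]
0 [390.3936 191.0576] crop [301.3255 439.9113]
0.029 [388.1751 182.4285] crop [289.3456 393.3137]
0.029 [388.1751 182.4285] crop [289.3456 393.3137]
0.044 [387.0011 177.8619] crop [283.0058 368.654 ]
0.06 [385.7282 172.9108] crop [276.1322 341.9182]
body-ish edge -0.008 0.035 [281.0482 392.5715]
body-ish edge -0.008 0.06 [270.226  350.8969]
body-ish edge 0.008 0.035 [292.536  374.5137]
body-ish edge 0.008 0.06 [281.9772 333.0324]
```

View pics/c5.png

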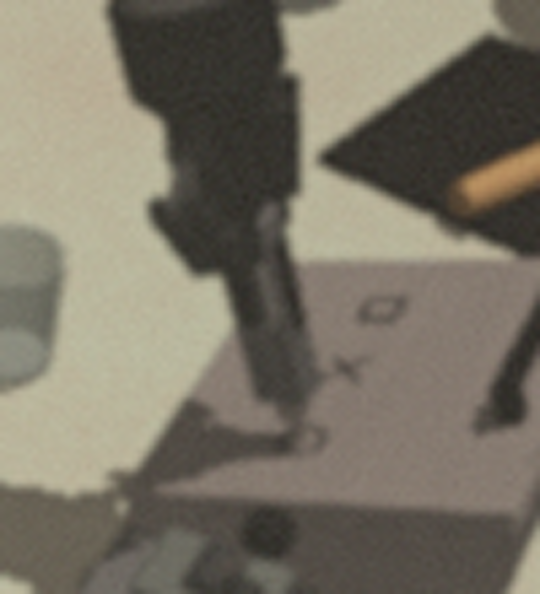

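The tip is inside the ring at about crop (297,440), with the ring centred near (303,438). Fn is about 2.9 N. The lateral force of about 1.1 N is larger than I'd like, so I'll measure the pen's squareness from its body edges against the predicted silhouette.

Run:
```python
from h import *
im=np.mean([r.snapshot("scene").astype(float) for _ in range(6)],0).mean(2)
np.save("im5.npy",im)
s=r.sense();A=R.from_quat(s["ee_rot"]);tx,ty=A.apply([1,0,0]),A.apply([0,1,0])
G=s["ee_pos"]-N*.0812+N*.0047*0  # lid point under the tool axis
base=s["ee_pos"]+A.apply([0,0,.082]) # unpressed tip point
side=[]
for a in(-.015,.015):
    for b in(-.011,.011): side.append([proj("scene",base+N*h+a*tx+b*ty) for h in(.034,.070)])
side=np.array(side)
pl=lambda v,i:np.interp(v,side[i,::-1,1],side[i,::-1,0]) if side[i,0,1]>side[i,1,1] else np.nan
o=np.argsort(side[:,0,0]);print(side[o].round(1).tolist())
g=cv2.GaussianBlur(im,(0,0),.7)
for v in range(166,184):
    d=np.gradient(g[v]); xs=np.arange(372,402)
    row=g[v,372:402]; print(v,"pred L %.1f R %.1f"%(pl(v,o[0]),pl(v,o[-1])),"|",row.astype(int).tolist())
```

```text
[[[381.7, 184.8], [378.8, 173.8]], [[384.7, 180.3], [381.8, 169.3]], [[391.9, 185.1], [389.1, 173.9]], [[394.8, 180.5], [392.1, 169.4]]]
166 pred L 378.8 R 392.1 | [175, 175, 175, 171, 155, 120, 80, 56, 49, 50, 55, 65, 76, 80, 76, 68, 58, 58, 74, 99, 117, 122, 123, 123, 123, 123, 123, 123, 120, 112]
167 pred L 378.8 R 392.1 | [175, 175, 175, 173, 161, 130, 90, 60, 50, 49, 53, 62, 74, 80, 78, 70, 60, 56, 68, 92, 112, 121, 123, 123, 123, 123, 123, 122, 116, 104]
168 pred L 378.8 R 392.1 | [175, 175, 175, 174, 166, 141, 101, 66, 51, 49, 52, 60, 71, 79, 78, 71, 62, 56, 64, 86, 109, 120, 123, 124, 123, 123, 122, 121, 114, 101]
169 pred L 378.8 R 392.1 | [175, 175, 175, 175, 170, 149, 111, 74, 55, 52, 54, 60, 70, 76, 75, 70, 64, 58, 64, 85, 108, 120, 124, 124, 123, 123, 123, 122, 116, 106]
170 pred L 378.8 R 392.2 | [175, 175, 175, 175, 169, 150, 115, 81, 63, 59, 60, 64, 69, 72, 71, 69, 66, 62, 67, 85, 107, 119, 123, 123, 123, 123, 123, 123, 121, 116]
171 pred L 378.8 R 392.5 | [175, 175, 175, 172, 163, 144, 115, 86, 69, 65, 65, 67, 68, 68, 67, 67, 68, 67, 72, 86, 104, 117, 122, 122, 122, 
[... 1292 characters left out ...]
, 93, 102, 107, 106, 101, 96, 98, 106]
180 pred L 380.4 R 394.7 | [136, 127, 125, 124, 124, 124, 124, 121, 111, 91, 73, 65, 64, 64, 63, 63, 64, 66, 72, 76, 79, 84, 94, 106, 113, 116, 114, 108, 104, 108]
181 pred L 380.7 R 394.8 | [129, 125, 124, 124, 123, 123, 123, 121, 113, 95, 77, 66, 64, 63, 63, 63, 63, 65, 70, 76, 82, 91, 102, 113, 119, 121, 120, 116, 113, 115]
182 pred L 381.0 R 394.8 | [124, 124, 124, 124, 123, 123, 123, 122, 116, 101, 82, 69, 65, 64, 63, 63, 63, 64, 68, 76, 87, 99, 111, 119, 121, 121, 120, 119, 118, 119]
183 pred L 381.2 R 394.8 | [118, 122, 123, 124, 123, 122, 123, 122, 119, 108, 91, 78, 73, 70, 67, 65, 64, 65, 69, 79, 94, 108, 117, 121, 121, 120, 120, 119, 119, 120]
```

Edge slopes match the prediction (left 0.27 vs 0.265, right 0.24 vs 0.235 px/row), so the pen is square to within about 1–2°. Depth is about 4.8 mm from force and 5.0 mm from travel. I'll do one last check and hand in.

Run:
```python
from h import *
f,p,_=fav(20); print("Fn",(f-np.load("f0.npy"))@N); st(); r.close_job()
```

```text
Fn 3.036616545673732
t 23.81 [0.535  0.0491 0.1644] F [ 0.471  -0.7334  2.8022] gap 0.247
the job is handed in; nothing more can be done
```

I pushed the bath's toggle to its end stop, then took the pen from the grey stand and pressed its tip into the ring on the lid. I handed in at 23.8 s with the pen still held there.

- **Toggle:** two pushes ended on a hard stop. The knob was seen at scene (384.5,207.9), against (384.8,208.4) predicted for fully on. The first push had stopped early on the contact bump, so I repeated it.
- **Press:** the final axial force was 3.04 N. That means the tip is in by about 5 mm, and the travel since contact also gives about 5 mm.
- **Position and angle:** the tip is inside the ring, about 2 mm from its centre by eye. The tool axis is within 0.01° of the computed lid normal. The pen's edges in the image show no tilt, to about 1–2°.
- **One oddity:** a sideways force of about 1 N was measured during the press. I take it to be friction at the tip. The arm was within 0.1 mm of its target.
- **Not checked:** I did not take a last overall picture of the other objects. No motion went near them.

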